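# Square a sample card on the flatbed scanner and close the lid

### The arm

A 6-joint arm with a two-finger parallel gripper is mounted at the origin on the work surface. World frame = base frame: x ahead of the robot, y to its left, z up, the work surface at z = 0. Lengths are in m, angles in rad, forces in N, time in s.
With the tool pointing down it reaches from about 0.35 to 0.775 m from the base axis. Payload 5.5 kg.
Tool frame: the origin (TCP) lies where the fingers leave the gripper's body, on its centre line; the fingertips stand env.tip_reach ahead of it and the grasp point (between the pads) lies 54 mm ahead of it (env.tip_reach is the distance from the TCP to the fingertips, in m); z points along the fingers, y is the line along which they close (so a half turn about z gives the same grasp; the last joint's range is limited). The gripper opens to 85 mm and grips with 20 to 120 N. Pads are 22 mm wide; open, the fingers measure 114 mm over their backs; the gripper's body (76 mm by 85 mm) begins 54 mm behind the grasp point. The pads swing forward as they close: fully open they stand 13 mm farther back than shut.
Start: joints at [1.103, 0.313, 0.046, 1.304, 0, 1.431], TCP at [0.185, 0.544, 0.304] pointing down, gripper open.
Joint ranges: [-2.76, 2.76], [-0.86, 1.69], [-1.03, 1.26], [-2.2, 2.34], [-1.47, 1.5], [-3.14, 3.14]. Speed limits (rad/s): [2.57, 2.57, 3.14, 3.14, 3.14, 3.14].

### API

Orientations are given as a unit quaternion [w, x, y, z].
In Python, from workcell import status, optics, hand_in, env gives the robot as it stands.
- The arm moves only by the shell command python3 -m handwheel 'ROWS' [FORCE]. ROWS is a JSON object whose one key "deltas" holds a list of rows, each a list of 5 numbers: the opening, from -1 (shut) to 1 (fully open), then the shift along the tool's x, y, z in units of 40 mm (1.0 is 40 mm), then the turn about the tool's z in units of 10 degrees (1.0 is 10 degrees). In form: {"deltas": [[jaw, x, y, z, roll], ...]}. A call has 1 to 20 rows; each row shifts and turns the commanded pose from where the row before left it, along the tool's axes as they then stand; what a row does not reach is not made up. A row lasts 1/8 s, in which the tool goes at most 62.5 mm and 10.7 degrees, less where a joint would pass 70% of its speed; a pose out of reach is approached as far as the arm can. A call is refused whole if a number of a shift passes 1 or a number of a turn 1, either way. A call with a gripper value outside its range is refused whole. The fingers move at their own pace and stop on an object; FORCE is the grip in N (left out, the last holds). Time passes only in rows, so rows that do not move let the fingers close. It gives the time, the measured TCP pose, the force, the opening and the grip force at its end, in the units of the state.
- status.get_state(): the state, without advancing time (a new reading comes with each control period).
- optics.read_camera(name): name is "scene" or "top"; returns a dict with "frame" (480x640x3 uint8, red, green, blue), "depth" (480x640 float32, m along the optical axis (not along the pixel's ray), 0 where there is no reading), "vfov" (degrees; the focal length in pixels is half the picture's height over the tangent of half this angle, whatever the lens; pixels are square), "cx", "cy" (the principal point, pixels), "origin" and "attitude" of the camera in the world. Camera axes: x right, y down, z forward; pixel columns grow to the right and rows downward; lengths in m; the calibration is good to about 2 mm. A picture is of the moment at which its call begins.
- hand_in(): hands the job in; it is judged then, once.
The state is a dict: "clock": time; "joint_pos": joint angles; "qvel": joint speeds; "tau": joint torques, N m; "tcp_pos": TCP position; "orientation": TCP orientation; "wrist_force": force on the tool from outside, world axes, zero at the start; "ft_torque": the same for the moment, N m; "finger_gap": finger opening in m; "grip_force": force on a finger pad.
Only numpy, scipy, OpenCV 4.12 (cv2) and the standard library are available. Lean on these libraries where they do the work, as an engineer would, in place of code of your own. Each camera call takes 0.05 s, during which the arm holds its last target. There are 200 camera calls.

### The job

Get the printed sample card ready for scanning: set the fingertips down slowly on its top and, with light pressure (never more than 15 N), slide it across the scanner glass into the corner marked with the white diamond until it lies flat and flush against both edges of the raised frame there, keeping the fingers off the bare glass. Then lower the scanner's lid gently until it is fully shut, and leave everything else on the bench where it is.

Things in the scene. Friction and masses are not known exactly. Their poses are not given: they have to be found in the camera images.
- scanner: Dark compact flatbed scanner fixed on the bench, 320 (x) x 225 (y) x 45 mm. Origin: centre of its underside; x points away from the button strip at its near end, y to its left; the lid hinge is on its right. The frame round the glass is 45 mm high; the glass, 4 mm lower, spans x -100 to +130, y -82.5 to +82.5 mm.
- glass: The scanner's glass, 230 x 165 mm, fixed, sunk in the frame. Its origin and axes are those of scanner; its top is 41 mm above that origin. It is level and rigid: fingertips that come down on the card faster than about 5 mm/s strike it with over 15 N for a moment; a steady press of about 5 N is enough to drag it.
- corner (a point): The marked registration corner of the glass (a white diamond is printed on the frame beside it), far left: the point where the two 4 mm high frame edges meet at the level of the glass. Axes as scanner: the frame edges lie along +x of the glass (running in y) and along +y of the glass (running in x).
- card: Stiff white plastic sample card with a printed blue ring and grey bars, 140 (x) x 100 (y) x 3 mm, about 60 g, loose and askew on the glass, too wide to grip. Its underside slides easily (friction 0.2); its matt top holds the fingertips up to about 0.7 of the press. Origin: centre of its underside; z up. In place, its x points along the scanner's x.
- card_corner (a point): The corner of the card's underside, at x +70, y +50 mm of the card, that belongs in the marked corner. Axes as card.
- lid (a joint): Angle of the scanner's lid, rad: 0 fully shut, 1.57 upright, at most 1.95 leaning outward. A stiff friction hinge holds it where it is left; a push of 1 to 5 N at its free edge moves it. The lid is a dark slab 280 mm along the hinge, 212 mm from hinge to free edge, 16 mm thick; shut, its underside is 2.5 mm above the card.
- lid_edge (a point): Middle of the lid's free edge, at half its 16 mm thickness, 212 mm from the hinge. A pale lip marks it. Open, this edge is on top, about 0.25 m above the bench; shut, it lies at the scanner's left side, 54.5 mm up. Axes: x along the hinge; y away from the hinge; z out of the lid's outer face (up when shut).
- lid_hinge (a point): The lid's hinge axis, at its middle: it runs along the scanner's x, 104.5 mm to the right of the scanner's origin (-y) and 49 mm up; x +20 mm. Axes as scanner. The lid's underside is 2.5 mm below this axis when shut, its outer face 13.5 mm above it.
- deck: A squared stack of seven more sample cards, 140 x 100 x 21 mm, 0.4 kg, standing loose on the bench to the left of the scanner. Origin: centre of its underside.
- loupe: A black eyepiece loupe, a round of 38 mm diameter and 38 mm height, loose on the bench. Origin: centre of its underside.
- box_a: A yellow hinged parts box, 77 x 52 x 27 mm, loose on the bench at the right. Origin: centre of its underside.
- box_b: A second yellow parts box, 77 x 52 x 27 mm, loose on the bench at the left. Origin: centre of its underside.
- stamp: A hand stamp: blue block 55 x 30 x 22 mm with a dark wooden knob, 72 mm high in all, loose on the bench at the right. Origin: centre of its underside.
- caliper: A steel caliper lying on the bench at the right, 210 mm long, 12 mm high. Origin: under the middle of its beam.
- pot: An empty grey pot, 72 mm across and 85 mm high, loose on the bench at the left. Origin: centre of its underside.
Mind the look-alikes: they are no part of the job. Of the things like the card, leave any that is pink or yellow; of the rest the smaller one is meant.

How it is judged:
On the way, in this order (a step that is already met when the one before it is completed fails the run):
1. with the lid still open, the card lies flat on the glass, flush in the marked corner (x of card_corner in the frame of corner above -0.002 m and y of card_corner in the frame of corner above -0.002 m and z of card_corner in the frame of corner below 0.0015 m and angle between the x axis of card and the x axis of corner, either way round below 0.02 rad and value of joint lid above 1.2 rad), for 0.2 s.
2. the lid is shut (value of joint lid below 0.03 rad), for 0.2 s.
At the end, for the whole second after the job is handed in: The card lies flat on the glass with both of its edges within 2 mm and 0.02 rad (about 1 degree) of the two frame edges of the marked corner, at rest, and the lid is shut to within 0.03 rad (x of card_corner in the frame of corner above -0.002 m and y of card_corner in the frame of corner above -0.002 m and z of card_corner in the frame of corner below 0.0015 m and angle between the x axis of card and the x axis of corner, either way round below 0.02 rad and value of joint lid below 0.03 rad and linear speed of card below 0.01 m/s); the robot touches nothing.
It fails at once if the fingers press on the card with more than 15 N (contact force between card and the fingers above 15 N).
It fails at once if the fingers rest on the bare glass (more than 3 N) (contact force between glass and the fingers above 3 N).
It fails at once if the lid is slammed: it closes faster than 2.5 rad/s in the last 0.3 rad (value of joint lid below 0.3 rad and velocity of joint lid below -2.5 rad/s).
It fails at once if something else on the bench is moved by more than 20 mm (distance of any of deck, loupe, box_a, box_b, stamp, caliper, pot from where it was at the start of the episode above 0.02 m).
It also fails if it takes over 72 s, if anything falls off the work surface, if the arm or the gripper's body presses on something with over 40 N, if the wrist force passes 120 N, or if a joint passes its speed limit or range.

## Working session

There is one attempt and no reset: what is moved stays moved. The work goes in short steps, Python scripts to look and compute and a shell command to move; the robot and the scene stay as the last step left them, time stands still between calls to the robot, and variables do not carry over. Pictures are saved under pics/ and viewed, at most 10 in all, crops included, and the job is handed in when it is done.

```bash
ls; mkdir -p pics; cat > h.py <<'E'
import numpy as np, cv2
from scipy.spatial.transform import Rotation as R
from workcell import status, optics, env
def cam(n):
    c=optics.read_camera(n); c['f']=240/np.tan(np.radians(c['vfov'])/2)
    a=np.array(c['attitude'],float)
    c['R']=a if a.shape==(3,3) else R.from_quat(a,scalar_first=True).as_matrix()
    return c
def pt(c,u,v,z=None):
    d=np.array([(u-c['cx'])/c['f'],(v-c['cy'])/c['f'],1.]); w=c['R']@d; o=np.array(c['origin'])
    if z is None: return o+w*c['depth'][int(round(v)),int(round(u))]
    return o+w*(z-o[2])/w[2]
def proj(c,p):
    q=c['R'].T@(np.array(p)-c['origin']); return q[:2]/q[2]*c['f']+[c['cx'],c['cy']]
def save(n,im): cv2.imwrite('pics/'+n,im[...,::-1])
E
python3 - <<'E'
from h import *
for n in('top','scene'):
    c=cam(n); save(n+'1.png',c['frame']); print(n,c['origin'],c['attitude'],c['vfov'],c['cx'],c['cy'])
print(status.get_state(), env.tip_reach)
E
```

```text
pics
top [0.28367622 0.00198123 1.78534667] [-0.03933155  0.7075011  -0.70457965  0.03824583] 42.372412048175356 318.71315267359387 238.1177400332412
scene [1.25635774 0.54193805 0.75898075] [-0.21669501  0.40990575  0.79303704 -0.39511112] 54.68293633611797 325.4553464204435 232.60656683970385
{'clock': 0.1, 'joint_pos': array([1.10343175e+00, 3.13909171e-01, 4.50677694e-02, 1.30358745e+00,
       2.20541570e-05, 1.43117483e+00]), 'qvel': array([-0.0005023 , -0.00019725,  0.0031936 , -0.00019962, -0.00133706,
       -0.00035776]), 'tau': array([ 2.92551493e-03, -4.81725740e+01,  2.99243134e+01,  1.27714186e-02,
       -2.10716994e-04, -5.46069984e-06]), 'tcp_pos': array([0.18495623, 0.54407822, 0.30309697]), 'orientation': array([-2.54466899e-04,  1.63139046e-01,  9.86602749e-01, -7.75660273e-04]), 'wrist_force': array([0.59309732, 0.11017911, 0.21830033]), 'ft_torque': array([-0.01102832,  0.04807455,  0.03154275]), 'grip_force': 0.0, 'finger_gap': 0.08537695354651004} 0.0726
```

View pics/top1.png

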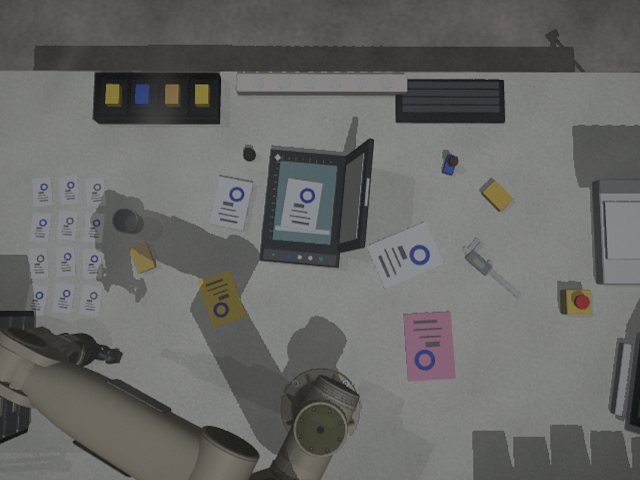

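View pics/scene1.png

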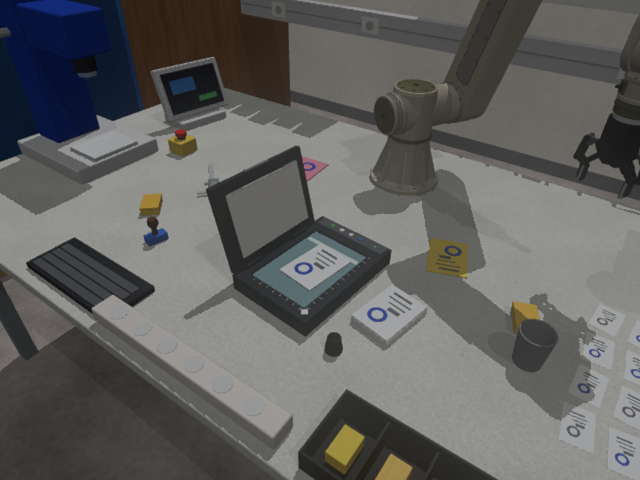

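Top view: the candidates are the white card on the glass (302,205), the larger white sheet (405,255), the deck's top card (233,203), yellow (221,298) and pink (430,345). The card on the glass is the smaller white one and it is loose on the scanner, so I choose that. The diamond is at (278,157). I'll check the choice in one crop.

```bash
python3 - <<'E'
from h import *
c=cam('top'); save('crop1.png',cv2.resize(c['frame'][135:275,225:385],None,fx=5,fy=5,interpolation=cv2.INTER_CUBIC)[:600*2])
im=cv2.resize(c['frame'][140:272,250:380],None,fx=4.5,fy=4.5,interpolation=cv2.INTER_CUBIC); print(im.shape); save('crop2.png',im)
E
```

```text
(594, 585, 3)
```

View pics/crop2.png

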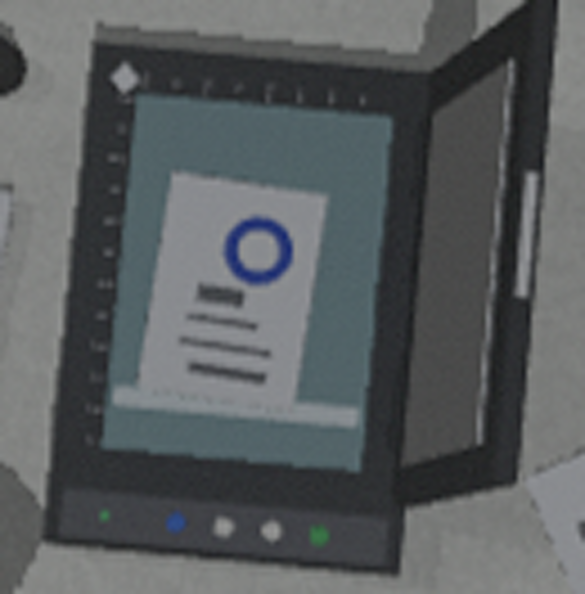

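The crop shows the white card with the blue ring on the glass. Its corners are at about (172,173), (328,197) and (297,405) in the crop. The glass corners are at (135,95), (392,117), (101,449) and (361,471), and the diamond is at (125,78), far left.

```bash
cat > m.py <<'E'
from h import *
c=cam('top')
f=lambda U,V:((U+.5)/4.5-.5+250,(V+.5)/4.5-.5+140)
def poly(ps,z): return np.array([pt(c,*f(*p),z)[:2] for p in ps])
G=poly([(135,95),(392,117),(361,471),(101,449)],.043)
S=poly([(97,42),(428,72),(398,573),(46,540)],.045)
K=poly([(172,173),(328,197),(297,405)],.044)
E
python3 - <<'E'
from m import *
for n,P in(('G',G),('S',S),('K',K)):
    print(n,P.round(4).tolist(),np.linalg.norm(np.diff(P,axis=0),axis=1).round(4))
# rigid fit of scanner frame
src=np.array([[.130,.0825],[.130,-.0825],[-.1,-.0825],[-.1,.0825],[.16,.1125],[.16,-.1125],[-.16,-.1125],[-.16,.1125]])
dst=np.vstack([G,S])
def rigid(a,b):
    ca,cb=a.mean(0),b.mean(0); H=(a-ca).T@(b-cb); t=np.arctan2(H[0,1]-H[1,0],H[0,0]+H[1,1])
    M=np.array([[np.cos(t),-np.sin(t)],[np.sin(t),np.cos(t)]]); return t,cb-M@ca,M
for s,d in((src,dst),(src[:4],G),(src[4:],S)):
    t,o,M=rigid(s,d); print('scanner yaw',np.degrees(t),o,((s@M.T+o)-d).round(4).tolist())
k=np.array([[.07,.05],[.07,-.05],[-.07,-.05]])
tk,ok,Mk=rigid(k,K); print('card',np.degrees(tk),ok,((k@Mk.T+ok)-K).round(4).tolist())
# depth checks
for u in[(250,250),(120,300),(260,130)]:
    print(pt(c,*f(*u)))
E
```

```text
G [[0.6988, 0.1183], [0.6851, -0.0457], [0.4583, -0.0265], [0.4715, 0.1371]] [0.1645 0.2276 0.1641]
S [[0.7327, 0.1428], [0.714, -0.0686], [0.3941, -0.0497], [0.4139, 0.1707]] [0.2122 0.3204 0.2213]
K [[0.648, 0.0941], [0.6329, -0.0051], [0.4998, 0.014]] [0.1003 0.1345]
scanner yaw -4.592433730158826 [0.56356912 0.04790217] [[0.001, 0.0015], [0.0015, 0.001], [-0.001, 0.0001], [-0.001, 0.001], [-0.0006, 0.0045], [0.0001, -0.0085], [0.001, -0.0017], [-0.0008, 0.0022]]
scanner yaw -4.762983130518673 [0.56347344 0.04705054] [[0.0011, 0.0002], [0.0011, -0.0003], [-0.0013, -0.0004], [-0.0009, 0.0005]]
scanner yaw -4.482277009397916 [0.56366845 0.0487983 ] [[-0.0007, 0.0057], [0.0004, -0.0073], [0.0013, -0.0012], [-0.0009, 0.0028]]
card -7.728822868560553 [0.57271254 0.05397722] [[0.0008, 0.0], [0.0024, 0.0001], [-0.0032, -0.0001]]
[0.59808688 0.0441334  0.0469842 ]
[0.56698919 0.12653101 0.03941695]
[0.6749901  0.03824795 0.04893093]
```

```bash
cat > go.py <<'E'
import sys; from h import *
def go(p,yaw=None):
    s=status.get_state(); Rm=R.from_quat(s['orientation'],scalar_first=True).as_matrix()
    y=np.degrees(np.arctan2(Rm[1,0],Rm[0,0]))
    print('t',round(s['clock'],2),'tcp',s['tcp_pos'].round(4),'yaw',y.round(2),'F',s['wrist_force'].round(2),'gap',round(s['finger_gap'],4),'tilt',np.degrees(np.arccos(-Rm[2,2])).round(2))
    d=Rm.T@(np.array(p)-s['tcp_pos'])/.04
    print('units tool xyz',d.round(3),'roll',None if yaw is None else round(-(yaw-y+180)%360*1/10-18 if False else -(((yaw-y+180)%360)-180)/10,3))
if __name__=='__main__':
    a=list(map(float,sys.argv[1:])); go(a[:3],a[3] if len(a)>3 else None)
E
python3 go.py 0.572 0.0545 0.28 171.7
```

```text
t 0.2 tcp [0.185  0.5442 0.3033] yaw 161.22 F [ 0.77  0.24 -1.07] gap 0.0857 tilt 0.07
units tool xyz [-13.1    -8.475   0.591] roll -1.048
```

```bash
python3 -m handwheel '{"deltas": [[-1,-0.5,-0.3,0,0],[-1,-0.9,-0.6,0,0],[-1,-0.9,-0.6,0,0],[-1,-0.9,-0.6,0,0],[-1,-0.9,-0.6,0,0],[-1,-0.9,-0.6,0,0],[-1,-0.9,-0.6,0,0],[-1,-0.9,-0.6,0,0],[-1,-0.9,-0.6,0,0],[-1,-0.9,-0.6,0,0],[-1,-0.9,-0.6,0,0],[-1,-0.9,-0.6,0,0],[-1,-0.9,-0.6,0,0],[-1,-0.9,-0.6,0,0],[-1,-0.9,-0.4,0.6,0],[-1,0,0,0,-0.5],[-1,0,0,0,-0.5],[-1,0,0,0,0]]}'; python3 go.py 0.572 0.0545 0.13 171.7
```

```text
clock: 2.45
tcp_pos: [0.5717, 0.0536, 0.2795]
orientation: [-0.0, 0.077, 0.997, 0.0]
wrist_force: [0.5, 0.5, 0.6]
finger_gap: -0.0002
grip_force: 0.0
t 2.45 tcp [0.5717 0.0536 0.2795] yaw 171.15 F [0.53 0.46 0.6 ] gap -0.0002 tilt 0.04
units tool xyz [-0.007  0.022  3.738] roll -0.055
```

```bash
python3 -m handwheel '{"deltas": [[-1,0,0,0.6,0],[-1,0,0,0.8,0],[-1,0,0,0.8,0],[-1,0,0,0.7,0],[-1,0,0,0.4,0],[-1,0,0,0.3,0],[-1,0,0,0.2,0],[-1,0,0,0.05,0],[-1,0,0,0,0],[-1,0,0,0,0]]}'; python3 go.py 0.572 0.0545 0.1166 171.7
python3 - <<'E'
from h import *
c=cam('scene'); save('s2.png',cv2.resize(c['frame'][180:340,200:420],None,fx=3.6,fy=3.6,interpolation=cv2.INTER_CUBIC))
E
```

```text
clock: 3.7
tcp_pos: [0.5722, 0.0538, 0.1265]
orientation: [0.001, 0.077, 0.997, 0.0]
wrist_force: [-0.4, 0.0, 0.1]
finger_gap: 0.0001
grip_force: 0.0
t 3.7 tcp [0.5722 0.0538 0.1265] yaw 171.22 F [-0.36  0.01  0.09] gap 0.0001 tilt 0.07
units tool xyz [0.008 0.016 0.248] roll -0.048
```

View pics/s2.png

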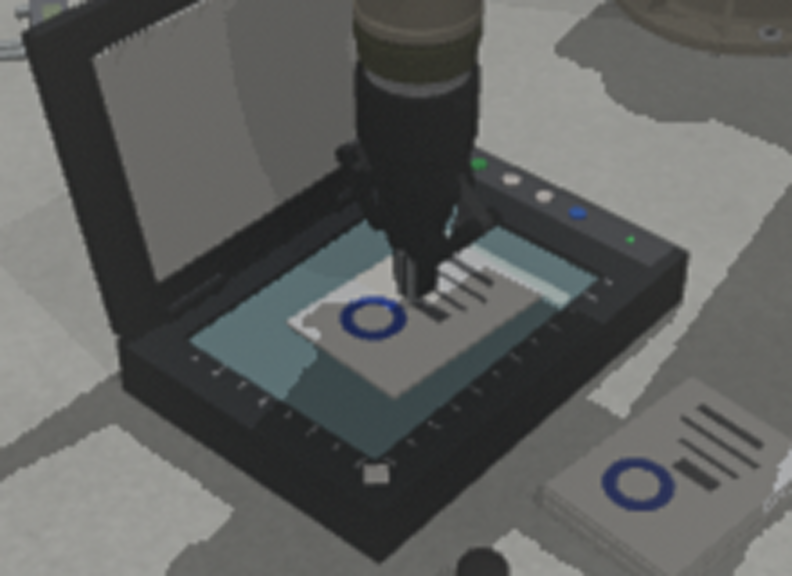

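The fingertips are shut and above the middle of the card, just behind the ring at (410,290) in the crop. Next is a slow descent.

```bash
python3 -m handwheel '{"deltas": [[-1,0,0,0.02,0],[-1,0,0,0.02,0],[-1,0,0,0.02,0],[-1,0,0,0.02,0],[-1,0,0,0.02,0],[-1,0,0,0.0125,0],[-1,0,0,0.0125,0],[-1,0,0,0.0125,0],[-1,0,0,0.0125,0],[-1,0,0,0.0125,0],[-1,0,0,0.01,0],[-1,0,0,0.01,0]]}'; python3 go.py 0.572 0.0545 0.1166 171.7
```

```text
clock: 5.25
tcp_pos: [0.5718, 0.0538, 0.1186]
orientation: [-0.0, 0.077, 0.997, 0.0]
wrist_force: [0.2, -1.1, 0.4]
finger_gap: -0.0001
grip_force: 0.0
t 5.25 tcp [0.5718 0.0538 0.1186] yaw 171.22 F [ 0.19 -1.08  0.4 ] gap -0.0001 tilt 0.01
units tool xyz [-0.003  0.018  0.049] roll -0.048
```

```bash
for i in 1; do python3 -m handwheel '{"deltas": [[-1,0,0,0.01,0],[-1,0,0,0.01,0],[-1,0,0,0.01,0],[-1,0,0,0.01,0]]}'; done; python3 go.py 0.572 0.0545 0.1166
```

```text
clock: 5.75
tcp_pos: [0.5718, 0.0538, 0.117]
orientation: [0.0, 0.077, 0.997, 0.0]
wrist_force: [-1.0, -0.1, 0.1]
finger_gap: -0.0
grip_force: 0.0
t 5.75 tcp [0.5718 0.0538 0.117 ] yaw 171.22 F [-0.99 -0.12  0.07] gap -0.0 tilt 0.01
units tool xyz [-0.003  0.017  0.009] roll None
```

```bash
python3 -m handwheel '{"deltas": [[-1,0,0,0.0,0]]}'; python3 go.py 0.572 0.0545 0.1166
```

```text
clock: 5.88
tcp_pos: [0.5718, 0.0538, 0.117]
orientation: [-0.0, 0.077, 0.997, 0.0]
wrist_force: [-0.9, 0.1, -0.0]
finger_gap: -0.0002
grip_force: 0.0
t 5.88 tcp [0.5718 0.0538 0.117 ] yaw 171.22 F [-0.91  0.08 -0.04] gap -0.0002 tilt 0.0
units tool xyz [-0.003  0.018  0.009] roll None
```

```bash
python3 -m handwheel '{"deltas": [[-1,0,0,0.008,0],[-1,0,0,0.006,0],[-1,0,0,0,0]]}'; python3 go.py 0.572 0.0545 0.1166
```

```text
clock: 6.25
tcp_pos: [0.5718, 0.0538, 0.1167]
orientation: [0.0, 0.077, 0.997, 0.0]
wrist_force: [-1.2, -0.3, 3.2]
finger_gap: -0.0003
grip_force: 1.4
t 6.25 tcp [0.5718 0.0538 0.1167] yaw 171.22 F [-1.18 -0.27  3.16] gap -0.0003 tilt 0.01
units tool xyz [-0.002  0.017  0.002] roll None
```

```bash
python3 -m handwheel '{"deltas": [[-1,0,0,0.004,0],[-1,0,0,0,0]]}'; python3 go.py 0.572 0.0545 0.1166
```

```text
clock: 6.5
tcp_pos: [0.5718, 0.0538, 0.1167]
orientation: [0.0, 0.077, 0.997, 0.0]
wrist_force: [-1.9, 0.2, 5.2]
finger_gap: 0.0002
grip_force: 2.6
t 6.5 tcp [0.5718 0.0538 0.1167] yaw 171.22 F [-1.95  0.15  5.18] gap 0.0002 tilt 0.02
units tool xyz [-0.002  0.017  0.002] roll None
```

```bash
python3 -m handwheel '{"deltas": [[-1,0,0,0,-0.1],[-1,0,0,0,-0.1],[-1,0,0,0,-0.1],[-1,0,0,0,-0.1],[-1,-0.05,0,0,0],[-1,-0.05,0.03,0,0],[-1,-0.05,0.03,0,0]]}'; python3 go.py 0.6264 0.073 0.1166 175.24
```

```text
clock: 7.38
tcp_pos: [0.5778, 0.0554, 0.1167]
orientation: [-0.0, 0.042, 0.999, -0.0]
wrist_force: [-2.2, -1.5, 6.6]
finger_gap: -0.0002
grip_force: 3.3
t 7.38 tcp [0.5778 0.0554 0.1167] yaw 175.22 F [-2.24 -1.51  6.61] gap -0.0002 tilt 0.04
units tool xyz [-1.174e+00  5.380e-01  1.000e-03] roll -0.002
```

```bash
python3 -m handwheel '{"deltas": [[-1,-0.08,0.03,0,0],[-1,-0.08,0.04,0,0],[-1,-0.08,0.04,0,0],[-1,-0.08,0.04,0,0],[-1,-0.08,0.04,0,0],[-1,-0.05,0.02,0,0]]}'; python3 go.py 0.6264 0.073 0.1166 175.24
```

```text
clock: 8.12
tcp_pos: [0.5965, 0.0624, 0.1167]
orientation: [-0.0, 0.042, 0.999, -0.0]
wrist_force: [-2.7, -1.0, 7.1]
finger_gap: -0.0002
grip_force: 3.5
t 8.12 tcp [0.5965 0.0624 0.1167] yaw 175.23 F [-2.71 -1.02  7.14] gap -0.0002 tilt 0.03
units tool xyz [-0.723  0.326  0.001] roll -0.001
```

```bash
python3 -m handwheel '{"deltas": [[-1,-0.05,0.03,-0.003,0],[-1,-0.1,0.04,0,0],[-1,-0.1,0.04,0,0],[-1,-0.1,0.04,0,0],[-1,-0.1,0.04,0,0],[-1,-0.08,0.02,0,0],[-1,0,0,0,0]]}'; python3 go.py 0.6264 0.073 0.1166 175.24
cat > look.py <<'E'
import sys; from h import *
n=sys.argv[1]
a=cam('top'); b=cam('scene')
A=cv2.resize(a['frame'][145:235,255:355],(500,450),interpolation=cv2.INTER_CUBIC)
B=b['frame'][220:330,240:400]; B=cv2.resize(B,(800-500,206),interpolation=cv2.INTER_CUBIC)
im=np.zeros((450,800,3),np.uint8); im[:,:500]=A; im[:206,500:]=B; save(n,im)
E
python3 look.py l3.png
```

```text
clock: 9.0
tcp_pos: [0.6187, 0.0691, 0.1167]
orientation: [0.0, 0.042, 0.999, -0.0]
wrist_force: [-1.5, -0.4, 4.3]
finger_gap: 0.0001
grip_force: 2.4
t 9.0 tcp [0.6187 0.0691 0.1167] yaw 175.23 F [-1.49 -0.36  4.32] gap 0.0001 tilt 0.03
units tool xyz [-0.184  0.113  0.002] roll -0.001
```

View pics/l3.png

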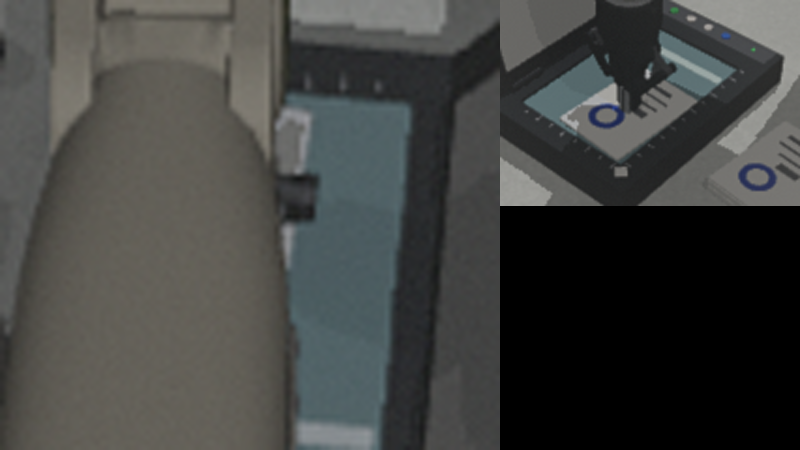

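The card follows the fingers and is now near the corner, as the scene inset shows. The arm hides it from the top camera. Next I push along x.

```bash
python3 -m handwheel '{"deltas": [[-1,-0.05,0,0.001,0],[-1,-0.04,0,0,0],[-1,-0.03,0,0,0],[-1,-0.02,0,0,0]]}'; python3 go.py 0.6264 0.073 0.1166 175.24;  python3 -m handwheel '{"deltas": [[-1,-0.02,0,0,0],[-1,-0.02,0,0,0],[-1,0,0,0,0]]}'; python3 go.py 0.6264 0.073 0.1166 175.24
```

```text
clock: 9.6
tcp_pos: [0.6235, 0.0688, 0.1167]
orientation: [-0.0, 0.042, 0.999, 0.0]
wrist_force: [-5.4, 0.7, 8.9]
finger_gap: 0.0001
grip_force: 4.3
t 9.6 tcp [0.6235 0.0688 0.1167] yaw 175.23 F [-5.36  0.66  8.95] gap 0.0001 tilt 0.06
units tool xyz [-0.064  0.111  0.002] roll -0.001
clock: 9.98
tcp_pos: [0.6239, 0.0688, 0.1167]
orientation: [-0.002, 0.042, 0.999, 0.0]
wrist_force: [-7.0, 0.7, 10.8]
finger_gap: 0.0004
grip_force: 5.2
t 9.97 tcp [0.6239 0.0688 0.1167] yaw 175.24 F [-6.97  0.72 10.82] gap 0.0004 tilt 0.19
units tool xyz [-0.054  0.11   0.002] roll 0.0
```

```bash
python3 -m handwheel '{"deltas": [[-1,0.02,0,-0.004,0],[-1,0.02,0,-0.003,0],[-1,0,0.03,0,0],[-1,0,0.03,0,0],[-1,0,0.02,0,0]]}'; python3 go.py 0.6264 0.073 0.1166 175.24
```

```text
clock: 10.6
tcp_pos: [0.6248, 0.0716, 0.1167]
orientation: [0.001, 0.042, 0.999, -0.0]
wrist_force: [0.3, -2.2, 3.5]
finger_gap: 0.0002
grip_force: 1.6
t 10.6 tcp [0.6248 0.0716 0.1167] yaw 175.2 F [ 0.26 -2.25  3.45] gap 0.0002 tilt 0.07
units tool xyz [-0.037  0.039  0.003] roll -0.004
```

```bash
python3 -m handwheel '{"deltas": [[-1,0,0,0.004,0],[-1,0,0.02,0,0],[-1,0,0.02,0,0]]}'; python3 go.py 0.6264 0.073 0.1166 175.24;python3 -m handwheel '{"deltas": [[-1,0,0.02,0,0],[-1,0,0.02,0,0],[-1,0,0.0,0,0]]}'; python3 go.py 0.6264 0.073 0.1166 175.24
```

```text
clock: 10.98
tcp_pos: [0.6248, 0.0734, 0.1167]
orientation: [0.0, 0.042, 0.999, -0.0]
wrist_force: [1.3, -3.7, 5.0]
finger_gap: -0.0001
grip_force: 2.3
t 10.97 tcp [0.6248 0.0734 0.1167] yaw 175.21 F [ 1.27 -3.69  5.03] gap -0.0001 tilt 0.05
units tool xyz [-0.04  -0.006  0.003] roll -0.003
clock: 11.35
tcp_pos: [0.6247, 0.0749, 0.1167]
orientation: [0.0, 0.042, 0.999, -0.0]
wrist_force: [0.6, -5.0, 5.5]
finger_gap: 0.0001
grip_force: 2.6
t 11.35 tcp [0.6247 0.0749 0.1167] yaw 175.21 F [ 0.61 -4.96  5.51] gap 0.0001 tilt 0.04
units tool xyz [-0.046 -0.044  0.002] roll -0.003
```

```bash
python3 -m handwheel '{"deltas": [[-1,-0.02,0,0,0],[-1,-0.02,0,0,0],[-1,-0.02,0,0,0],[-1,0,0,0,0]]}'; python3 go.py 0.6264 0.073 0.1166 175.24;python3 -m handwheel '{"deltas": [[-1,-0.02,0.01,0,0],[-1,-0.02,0.02,-0.003,0],[-1,0.0,0.0,0,0]]}'; python3 go.py 0.6264 0.073 0.1166 175.24
```

```text
clock: 11.85
tcp_pos: [0.6251, 0.0749, 0.1167]
orientation: [-0.002, 0.042, 0.999, -0.0]
wrist_force: [-6.1, -3.1, 9.9]
finger_gap: -0.0003
grip_force: 5.2
t 11.85 tcp [0.6251 0.0749 0.1167] yaw 175.22 F [-6.07 -3.11  9.93] gap -0.0003 tilt 0.21
units tool xyz [-0.037 -0.044  0.001] roll -0.002
clock: 12.22
tcp_pos: [0.6263, 0.0756, 0.1167]
orientation: [-0.002, 0.042, 0.999, -0.001]
wrist_force: [-6.9, -5.4, 11.2]
finger_gap: 0.0002
grip_force: 5.5
t 12.22 tcp [0.6263 0.0756 0.1167] yaw 175.21 F [-6.88 -5.38 11.23] gap 0.0002 tilt 0.28
units tool xyz [-0.009 -0.065  0.002] roll -0.003
```

```bash
python3 -m handwheel '{"deltas": [[-1,0,0,-0.01,0],[-1,0,0,-0.01,0],[-1,0,0,-0.02,0],[-1,0,0,-0.05,0],[-1,0,0,-0.3,0],[-1,0,0,-0.8,0],[-1,0,0,-1,0],[-1,0,0,-1,0],[-1,0,0,-1,0],[-1,0,0,-1,0],[-1,0,0,-1,0],[-1,0,0,-0.6,0],[-1,0,0,0,0]]}'
cat > lid.py <<'E'
from h import *
t=np.radians(-4.76); O=np.array([.5635,.0470]); M=np.array([[np.cos(t),-np.sin(t)],[np.sin(t),np.cos(t)]])
def s2w(x,y,z): return np.append(O+M@[x,y],z)
def w2s(p): return np.append(M.T@(np.array(p[:2])-O),p[2])
def tipc(th,r=.172,half=.0145):
    y=-.1045+r*np.cos(th)-.0135*np.sin(th)-half; z=.049+r*np.sin(th)+.0135*np.cos(th)
    return s2w(.02,y,z+.0726)
E
python3 - <<'E'
from lid import *; from go import go
go(s2w(.02,-.26,.37),175.24)
c=cam('top')
for U,V in[(525,200),(525,235),(525,270)]:
    u,v=(U+.5)/4.5-.5+250,(V+.5)/4.5-.5+140
    print(w2s(pt(c,u,v)).round(4))
E
```

```text
clock: 13.85
tcp_pos: [0.6292, 0.076, 0.3912]
orientation: [0.003, 0.042, 0.999, 0.0]
wrist_force: [-0.1, -0.2, -0.2]
finger_gap: 0.0002
grip_force: 0.0
t 13.85 tcp [0.6292 0.076  0.3912] yaw 175.22 F [-0.12 -0.19 -0.24] gap 0.0002 tilt 0.32
units tool xyz [ 1.078 -7.36   0.52 ] roll -0.002
[ 0.0376 -0.158   0.2624]
[ 0.0176 -0.1594  0.2641]
[-0.0007 -0.1614  0.2574]
```

```bash
python3 -m handwheel '{"deltas": [[-1,0.2,-0.5,0,0],[-1,0.2,-0.9,0,0],[-1,0.2,-0.9,0,0],[-1,0.2,-0.9,0,0],[-1,0.2,-0.9,0,0],[-1,0.08,-0.9,0,0],[-1,0,-0.9,0,0],[-1,0,-0.9,0,0],[-1,0,-0.56,0,0],[-1,0,0,0,0],[-1,0,0,0,0]]}'
python3 - <<'E'
from lid import *; from go import go
c=cam('top'); save('l4.png',cv2.resize(c['frame'][145:245,255:385],None,fx=6,fy=6,interpolation=cv2.INTER_CUBIC))
p=s2w(.02,-.26,0);p[2]=.049+.172+.0726; go(p,175.24)
print([ (x,proj(c,s2w(*x)).round(1)) for x in [(.13,.0825,.041),(.13,-.0175,.044),(-.01,-.0175,.044)]])
E
```

```text
clock: 15.28
tcp_pos: [0.561, -0.2131, 0.3877]
orientation: [-0.0, 0.041, 0.999, 0.001]
wrist_force: [-0.0, 0.4, -0.7]
finger_gap: -0.0001
grip_force: 0.0
t 15.32 tcp [ 0.5611 -0.2128  0.388 ] yaw 175.28 F [-0.08  0.27  0.36] gap 0.0001 tilt 0.05
units tool xyz [-0.022 -0.025  2.359] roll 0.004
[((0.13, 0.0825, 0.041), array([279.6, 160.5])), ((0.13, -0.0175, 0.044), array([314.2, 163.2])), ((-0.01, -0.0175, 0.044), array([309.9, 211.3]))]
```

View pics/l4.png

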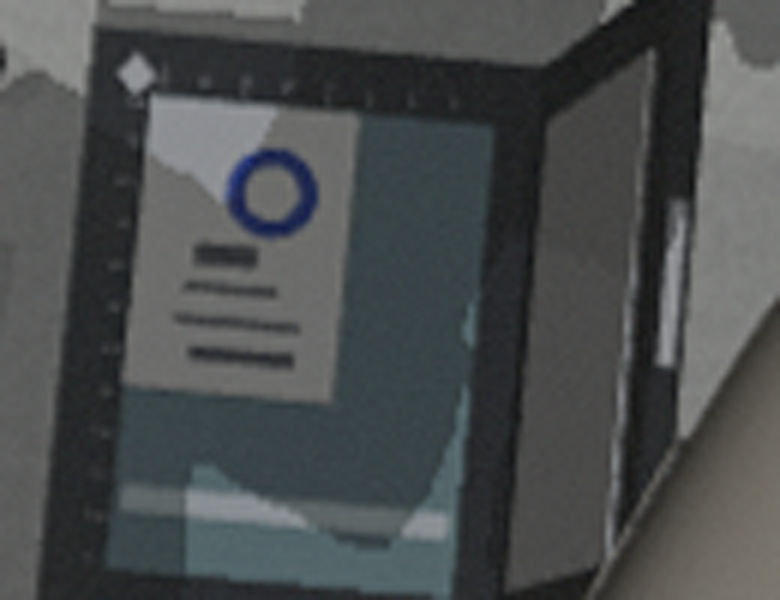

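Picture: the card sits in the far-left corner by the diamond (135,75), with no visible teal strip along the far edge (y≈97) or the left edge (x≈150 to 125). I'll check this at subpixel level before leaving it.

```bash
python3 - <<'E'
from lid import *
fr=np.mean([cam('top')['frame'].astype(float) for _ in range(4)],0)
c=cam('top')
def edge(y_or_x,axis,lo,hi):
    # brightness profile in scanner coords at z=.043
    s=np.arange(lo,hi,.0005)
    P=[proj(c,s2w(*((y_or_x,a) if axis=='y' else (a,y_or_x)),.044)) for a in s]
    P=np.array(P,np.float32)[None]
    g=cv2.remap(fr.astype(np.float32),P[...,0],P[...,1],cv2.INTER_LINEAR)[0]
    return s,g
for ax,vals,lo,hi in(('y',[.10,.06,.03,.01,-.03,-.05],.07,.10),('x',[.07,.05,.03,.01,-.03,-.05,-.065],.115,.145)):
    print(ax)
    for v in vals:
        s,g=edge(v,ax,lo,hi); b=g.mean(1); m=(b[:8].mean()+b[-8:].mean())/2
        i=np.where(b<m)[0][0]; teal=(g[:,2]-g[:,0])
        print(v,'edge',s[i].round(4),'in',b[:8].mean().round(),'out',b[-8:].mean().round(),'max teal',teal.max().round(1))
E
```

```text
y
0.1 edge 0.082 in 143.0 out 43.0 max teal 6.4
0.06 edge 0.082 in 108.0 out 41.0 max teal 3.4
0.03 edge 0.082 in 108.0 out 40.0 max teal 3.5
0.01 edge 0.083 in 108.0 out 40.0 max teal 4.1
-0.03 edge 0.0815 in 67.0 out 40.0 max teal 15.0
-0.05 edge 0.082 in 67.0 out 40.0 max teal 14.2
x
0.07 edge 0.13 in 143.0 out 46.0 max teal 7.2
0.05 edge 0.1305 in 143.0 out 46.0 max teal 7.2
0.03 edge 0.13 in 144.0 out 46.0 max teal 6.0
0.01 edge 0.13 in 107.0 out 38.0 max teal 4.0
-0.03 edge 0.1295 in 65.0 out 36.0 max teal 13.7
-0.05 edge 0.129 in 65.0 out 36.0 max teal 13.9
-0.065 edge 0.129 in 65.0 out 37.0 max teal 14.1
```

The card is flush on both edges to within about 0.5 mm. Next is the lid.

```bash
python3 -m handwheel '{"deltas": [[-1,0,0,0.4,0],[-1,0,0,0.6,0],[-1,0,0,0.6,0],[-1,0,0,0.5,0],[-1,0,0,0.25,0],[-1,0,0,0,0]]}'
python3 - <<'E'
from lid import *; from go import go
prev=None
go(tipc(1.8),175.24)
for th in np.arange(1.8,-.01,-.1):
    p=tipc(th); 
    if prev is not None:
        d=M.T@(p-prev)[:2]; print(round(th,2),'dy',round(d[1]/.04,3),'dz',round(-(p-prev)[2]/.04,3), p[2].round(4))
    prev=p
E
```

```text
clock: 16.32
tcp_pos: [0.5609, -0.2135, 0.2938]
orientation: [-0.0, 0.042, 0.999, 0.0]
wrist_force: [0.8, 0.8, 0.6]
finger_gap: 0.0
grip_force: 0.0
t 16.32 tcp [ 0.5609 -0.2135  0.2938] yaw 175.23 F [0.82 0.8  0.63] gap 0.0 tilt 0.06
units tool xyz [-0.025  2.215  0.195] roll -0.001
1.7 dy 0.417 dz -0.11 0.2904
1.6 dy 0.426 dz -0.068 0.2931
1.5 dy 0.43 dz -0.025 0.2941
1.4 dy 0.431 dz 0.018 0.2934
1.3 dy 0.427 dz 0.061 0.2909
1.2 dy 0.419 dz 0.104 0.2868
1.1 dy 0.406 dz 0.145 0.281
1.0 dy 0.39 dz 0.185 0.2736
0.9 dy 0.369 dz 0.223 0.2647
0.8 dy 0.345 dz 0.258 0.2544
0.7 dy 0.318 dz 0.291 0.2427
0.6 dy 0.287 dz 0.322 0.2299
0.5 dy 0.253 dz 0.349 0.2159
0.4 dy 0.217 dz 0.372 0.201
0.3 dy 0.179 dz 0.392 0.1853
0.2 dy 0.139 dz 0.408 0.169
0.1 dy 0.098 dz 0.42 0.1522
-0.0 dy 0.055 dz 0.428 0.1351
```

```bash
python3 -m handwheel '{"deltas": [[-1,0,0.3,0,0],[-1,0,0.5,0,0],[-1,0,0.5,0,0],[-1,0,0.4,0,0],[-1,0,0.25,0,0],[-1,0,0.25,0,0],[-1,0,0.3,0,0],[-1,0,0.3,0,0],[-1,0,0.3,0,0]]}'
python3 - <<'E'
from lid import *; from go import go
go(tipc(1.3),175.24)
E
```

```text
clock: 17.45
tcp_pos: [0.5717, -0.0899, 0.2954]
orientation: [0.001, 0.042, 0.999, -0.0]
wrist_force: [-2.0, -3.3, 10.2]
finger_gap: 0.0001
grip_force: 6.0
t 17.45 tcp [ 0.5717 -0.0899  0.2954] yaw 175.19 F [-2.04 -3.3  10.22] gap 0.0001 tilt 0.11
units tool xyz [-0.011  1.243  0.11 ] roll -0.005
```

```bash
python3 -m handwheel '{"deltas": [[-1,0,-0.3,0,0],[-1,0,-0.2,-0.3,0],[-1,0,0,-0.3,0],[-1,0,0,0,0]]}'
python3 - <<'E'
from lid import *; from go import go
c=cam('top'); save('l5.png',cv2.resize(c['frame'][145:245,255:385],None,fx=3,fy=3,interpolation=cv2.INTER_CUBIC))
b=cam('scene'); save('l5s.png',cv2.resize(b['frame'][100:310,180:420],None,fx=2.8,fy=2.8,interpolation=cv2.INTER_CUBIC))
go(tipc(1.4,.195),175.24)
E
```

```text
clock: 17.95
tcp_pos: [0.5702, -0.1106, 0.3196]
orientation: [0.001, 0.042, 0.999, -0.0]
wrist_force: [0.2, -0.1, -0.7]
finger_gap: -0.0001
grip_force: 0.0
t 18.05 tcp [ 0.5698 -0.1103  0.3184] yaw 175.2 F [-0.07  0.06  0.25] gap -0.0002 tilt 0.03
units tool xyz [-0.016  1.426  0.058] roll -0.004
```

View pics/l5s.png

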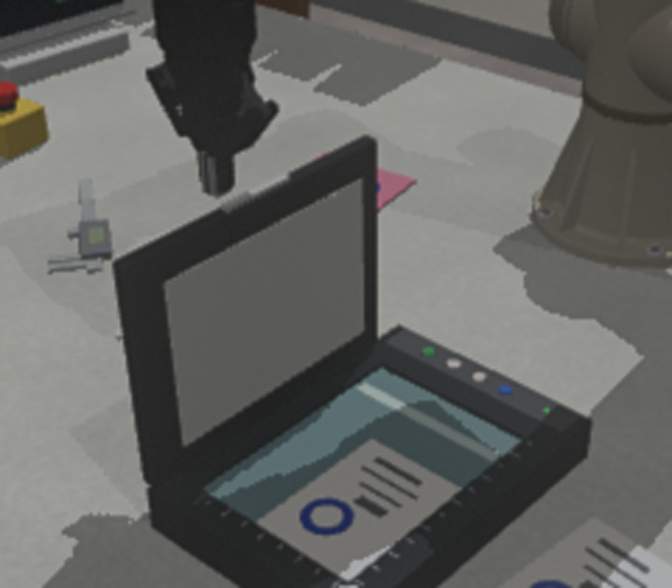

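The lid still leans outward at about 1.75 rad, and the gripper's knuckles at (160,80) and (265,115) had caught its edge. The tips are now higher, near the free edge.

```bash
python3 -m handwheel '{"deltas": [[-1,0,0.25,0,0],[-1,0,0.25,0,0],[-1,0,0.25,0,0],[-1,0,0.25,0,0],[-1,0,0.25,0,0],[-1,0,0.25,0.06,0]]}'
python3 - <<'E'
from lid import *; from go import go
go(tipc(1.3,.195),175.24)
prev=None
for th in np.arange(1.3,-.01,-.1):
    p=tipc(th,.195)
    if prev is not None:
        d=M.T@(p-prev)[:2]; print(round(th,2),'dy',round(d[1]/.04,3),'dz',round(-(p-prev)[2]/.04,3), p[2].round(4))
    prev=p
E
```

```text
clock: 18.8
tcp_pos: [0.575, -0.0497, 0.316]
orientation: [0.0, 0.042, 0.999, -0.0]
wrist_force: [0.3, -2.0, 2.0]
finger_gap: 0.0006
grip_force: 1.1
t 18.8 tcp [ 0.575  -0.0497  0.316 ] yaw 175.23 F [ 0.28 -2.04  2.01] gap 0.0006 tilt 0.05
units tool xyz [-0.014  0.389  0.072] roll -0.001
1.2 dy 0.473 dz 0.122 0.3082
1.1 dy 0.459 dz 0.168 0.3015
1.0 dy 0.439 dz 0.213 0.293
0.9 dy 0.416 dz 0.256 0.2827
0.8 dy 0.388 dz 0.296 0.2709
0.7 dy 0.357 dz 0.334 0.2575
0.6 dy 0.322 dz 0.368 0.2428
0.5 dy 0.283 dz 0.398 0.2269
0.4 dy 0.242 dz 0.424 0.21
0.3 dy 0.199 dz 0.446 0.1921
0.2 dy 0.153 dz 0.464 0.1736
0.1 dy 0.106 dz 0.477 0.1545
-0.0 dy 0.058 dz 0.485 0.1351
```

Working well at about 2–3 N. I'll follow the arc at about 0.5 rad/s.

```bash
python3 -m handwheel '{"deltas": [[-1,0,0.2,0.03,0],[-1,0,0.2,0.04,0],[-1,0,0.24,0.06,0],[-1,0,0.24,0.06,0],[-1,0,0.23,0.08,0],[-1,0,0.23,0.08,0],[-1,0,0.22,0.11,0],[-1,0,0.22,0.11,0],[-1,0,0.21,0.13,0],[-1,0,0.21,0.13,0]]}'
python3 - <<'E'
from lid import *; from go import go
go(tipc(.8,.195),175.24)
E
```

```text
clock: 20.05
tcp_pos: [0.582, 0.038, 0.2822]
orientation: [-0.0, 0.042, 0.999, 0.0]
wrist_force: [0.6, 0.2, 1.8]
finger_gap: -0.0002
grip_force: 0.8
t 20.05 tcp [0.582  0.038  0.2822] yaw 175.23 F [0.6  0.16 1.81] gap -0.0002 tilt 0.02
units tool xyz [-0.02   0.366  0.283] roll -0.001
```

```bash
python3 -m handwheel '{"deltas": [[-1,0,0.18,0.15,0],[-1,0,0.19,0.15,0],[-1,0,0.18,0.17,0],[-1,0,0.17,0.17,0],[-1,0,0.16,0.18,0],[-1,0,0.16,0.18,0],[-1,0,0.14,0.2,0],[-1,0,0.14,0.2,0],[-1,0,0.12,0.21,0],[-1,0,0.12,0.21,0],[-1,0,0.1,0.22,0],[-1,0,0.1,0.22,0]]}'
python3 - <<'E'
from lid import *; from go import go
go(tipc(0.0,.195),175.24)
E
```

```text
clock: 21.55
tcp_pos: [0.5879, 0.1077, 0.1915]
orientation: [-0.0, 0.042, 0.999, 0.0]
wrist_force: [0.3, 0.0, 1.1]
finger_gap: -0.0001
grip_force: 0.5
t 21.55 tcp [0.5879 0.1077 0.1915] yaw 175.21 F [0.33 0.02 1.05] gap -0.0001 tilt 0.0
units tool xyz [-0.018  0.337  1.411] roll -0.003
```

```bash
python3 -m handwheel '{"deltas": [[-1,0,0.07,0.2,0],[-1,0,0.06,0.2,0],[-1,0,0.05,0.2,0],[-1,0,0.04,0.2,0],[-1,0,0.03,0.2,0],[-1,0,0.02,0.15,0],[-1,0,0,0.1,0],[-1,0,0,0.08,0],[-1,0,0,0.05,0],[-1,0,0,0.03,0]]}'
python3 - <<'E'
from lid import *; from go import go
go(tipc(0.0,.195),175.24)
E
```

```text
clock: 22.8
tcp_pos: [0.5888, 0.1182, 0.1358]
orientation: [0.0, 0.042, 0.999, 0.0]
wrist_force: [0.5, 0.6, 1.4]
finger_gap: -0.0001
grip_force: 0.4
t 22.8 tcp [0.5888 0.1182 0.1358] yaw 175.22 F [0.48 0.63 1.42] gap -0.0001 tilt 0.0
units tool xyz [-0.017  0.074  0.017] roll -0.002
```

Press on until the force rises, which shows the lid is on its stop.

```bash
python3 -m handwheel '{"deltas": [[-1,0,0,0.02,0],[-1,0,0,0.02,0],[-1,0,0,0.01,0],[-1,0,0,0,0]]}'; python3 -m handwheel '{"deltas": [[-1,0,0,0.01,0],[-1,0,0,0.01,0],[-1,0,0,0.0,0]]}'
```

```text
clock: 23.3
tcp_pos: [0.5888, 0.1182, 0.1351]
orientation: [0.0, 0.042, 0.999, 0.0]
wrist_force: [-3.8, 0.2, 8.3]
finger_gap: 0.0001
grip_force: 4.2
clock: 23.68
tcp_pos: [0.5888, 0.1182, 0.1351]
orientation: [0.001, 0.042, 0.999, 0.0]
wrist_force: [-4.9, 0.4, 13.4]
finger_gap: -0.0001
grip_force: 6.5
```

```bash
python3 -m handwheel '{"deltas": [[-1,0,0,-0.05,0],[-1,0,0,-0.1,0],[-1,0,0,-0.5,0],[-1,0,0,-1,0],[-1,0,0,-1,0],[-1,0,0,-1,0],[-1,0.5,0,-0.5,0],[-1,1,0,0,0],[-1,1,0,0,0],[-1,1,0,0,0],[-1,0,0,0,0],[-1,0,0,0,0]]}'
python3 - <<'E'
from lid import *
c=cam('scene'); save('f.png',cv2.resize(c['frame'][160:480,120:600],None,fx=1.6,fy=1.6))
for q in[(.12,.09),(.02,.1),(.1,0),(.1,-.09)]:
    u,v=proj(c,s2w(*q,.0625)); print(q,w2s(pt(c,u,v)).round(4))
E
```

```text
clock: 25.18
tcp_pos: [0.45, 0.1299, 0.2993]
orientation: [0.001, 0.042, 0.999, 0.0]
wrist_force: [-0.2, -0.2, -0.1]
finger_gap: 0.0001
grip_force: 0.0
(0.12, 0.09) [0.1209 0.0908 0.0637]
(0.02, 0.1) [0.0182 0.0987 0.0605]
(0.1, 0) [0.6494 0.5507 0.759 ]
(0.1, -0.09) [ 0.0991 -0.091   0.0614]
```

View pics/f.png

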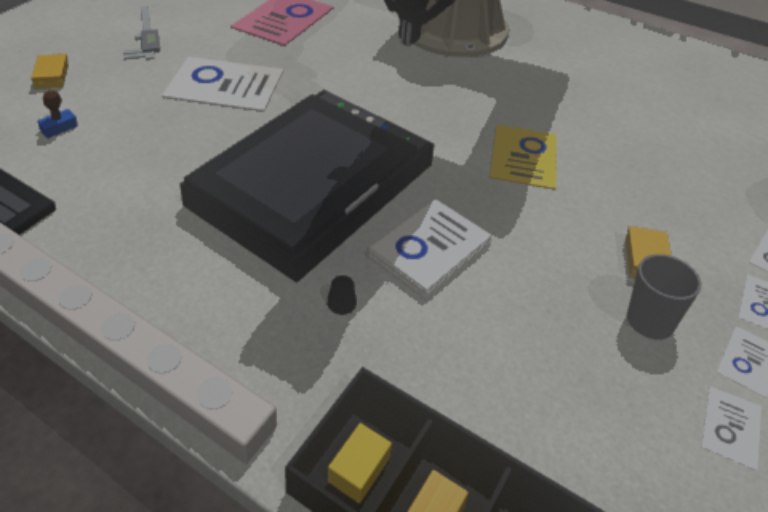

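The lid is shut flat: its lip is at (360,197), and the depth readings put its top at about 62 mm. The deck, loupe and the rest are where they were, and the arm is clear.

```bash
python3 -c "from workcell import hand_in; print(hand_in())"
```

```text
the job is handed in; nothing more can be done
None
```

I slid the card flush into the marked corner (about 0.5 mm by camera; press readings peaked at 11.2 N), shut the lid gently, saw nothing else on the bench disturbed, and handed the job in at about 25 s; no verdict was returned.

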